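Seat the sensor and clamp it with the thumbscrew

ROBOT

A 7-joint arm with a two-finger parallel gripper is mounted at the origin on the work surface; the furniture and walls round the work are solid. World frame = base frame: x ahead of the robot, y to its left, z up, the work surface at z = 0. Lengths are in mm, angles in rad, forces in N, time in s.
With the tool pointing down it reaches from about 425 to 1025 mm from the base axis. Payload 3.6 kg.
Tool frame: the origin (TCP) lies midway between the tips of the shut fingers; the grasp point (between the pads) lies 19 mm behind it; z points along the fingers, y is the line along which they close (so a half turn about z gives the same grasp; the last joint's range is limited). The gripper opens to 85 mm and grips with 20 to 120 N. Pads are 22 mm wide; open, the fingers measure 114 mm over their backs; the gripper's body (76 mm by 85 mm) begins 54 mm behind the grasp point. The pads swing forward as they close: fully open they stand 13 mm farther back than shut.
Start: joints at [-1.256, 0.591, 0.048, 1.609, -0.033, 0.943, -0.034], TCP at [288.19, 665.264, 231.302] pointing down, gripper open.
Joint ranges: [-2.69, 2.69], [-0.47, 2.24], [-1.27, 1.36], [0.19, 2.51], [-1.53, 4.68], [0.08, 2.07], [-3.09, 3.09]. Speed limits (rad/s): [2.57, 2.57, 3.14, 3.14, 3.14, 3.14, 3.14].

INTERFACE

Orientations are given as a 3x3 rotation matrix whose columns are the frame's x, y, z axes.
In Python, from station import robot gives the robot as it stands. The module is installed in compiled form; this text tells all that it offers.
- The arm moves only by the shell command python3 -m creep 'ROWS' [FORCE]. ROWS is a JSON object whose one key "rows" holds a list of rows, each a list of 3 entries, a list of its own where there are three numbers: the opening, from -1 (shut) to 1 (fully open), then the shift along the tool's x, y, z in units of 60 mm (1.0 is 60 mm), then the turn about the tool's z in units of 5 degrees (1.0 is 5 degrees). In form: {"rows": [[claw, [dx, dy, dz], roll], ...]}. A call has 1 to 8 rows; each row shifts and turns the commanded pose from where the row before left it, along the tool's axes as they then stand; what a row does not reach is not made up. A row lasts 1/8 s, in which the tool goes at most 62.5 mm and 10.7 degrees, less where a joint would pass 70% of its speed; a pose out of reach is approached as far as the arm can. A call is refused whole if a number of a shift passes 1 or a number of a turn 1, either way. A call with a gripper value outside its range is refused whole. The fingers move at their own pace and stop on an object; FORCE is the grip in N (left out, the last holds). Time passes only in rows, so rows that do not move let the fingers close. It gives the time, the measured TCP pose, the force, the opening and the grip force at its end, in the units of the state.
- robot.get_state(): the state, without advancing time (a new reading comes with each control period).
- robot.camera(name): name is "side" or "top"; returns the picture (400x640x3 uint8, red, green, blue); there is no depth.
- robot.calibration(name): a dict with "fov_y" (degrees; the focal length in pixels is half the picture's height over the tangent of half this angle, whatever the lens; pixels are square), "cx", "cy" (the principal point, pixels), "world_to_cam" (4x4, takes a point from world to camera coordinates). Camera axes: x right, y down, z forward; pixel columns grow to the right and rows downward; lengths in mm; the calibration is good to about 2 mm. A picture is of the moment at which its call begins. calibration takes no time and is no camera call.
- robot.finish_job(): hands the job in; it is judged then, once.
Trained networks look in the newest picture that a camera, given by its name, has taken for a name from the list of things; names that differ only in an ending like _2 or _b are one class to them, and where a whole thing is asked for, a point or a joint stands for the part that bears it (a point fixed in the world has none). Each returns a list of dicts, best first, with "p" (0 to 1); they miss things now and then, are a little off and sometimes report something else, mostly with a low value. They report only what shows in the picture. A call takes as long as a camera call.
- robot.look_for(target, camera): "centre" ([column, row] in pixels, amid what is visible of it).
- robot.outline_of(target, camera): "pixels" (400x640 bool, what is visible of it) and "centre" ([column, row] in pixels, amid what is visible of it).
- robot.mark_of(target, camera): "centre" ([column, row] in pixels: a listed point, or the origin of a listed thing).
The state is a dict: "t": time; "q": joint angles; "qvel": joint speeds; "joint_torque": joint torques, N m; "tcp_pos": TCP position; "tcp_rot": TCP orientation; "ft_force": force on the tool from outside, world axes, zero at the start; "moment": the same for the moment, N m; "opening": finger opening in mm; "finger_force": force on a finger pad.
Only numpy, scipy, OpenCV 4.12 (cv2) and the standard library are available. Lean on these libraries where they do the work, as an engineer would, in place of code of your own. Each camera call takes 0.05 s, during which the arm holds its last target. There are 200 camera calls.

TASK

Slide the blue sensor along the channel of its aluminium holder until it is fully home against the stop, pushing gently. Then turn the knurled thumbscrew clockwise (seen from above) until its foot seats on the sensor and clamps it, and stop when the resistance clearly rises: overtightening cracks the housing. Let go, leave the sensor home and clamped, and leave the things round about alone.

Things in the scene. Friction and masses are not known exactly. Their poses are not given: they have to be found in the camera images.
- holder: Aluminium sensor holder fixed to the bench, base plate 160 x 74 x 8 mm (x -95..65, y -26..48 mm). Origin on the bench under the channel's centre line; +x points along the channel to the stop. Channel floor 8 mm above the bench, 33 mm wide between low walls (x -70..45 mm) whose tops are 16 mm above the bench. A steel stop closes the channel at x = 45 mm; its top is 24 mm above the bench.
- stop_face (a point): Point on the stop's face, on the channel's centre line at floor height (holder frame x 45, y 0, z 8 mm); axes as the holder's. A sensor fully home has its origin 37.5 mm before this point (rel. x = -37.5 mm).
- bush_top (a point): Top of the brass bush that carries the thumbscrew, on the screw axis, holder frame x 18, y 0, z 59 mm. The bush sits in an arm 30 mm wide (holder x 3..33 mm, y -18..46 mm), top 57 and underside 46 mm above the bench, that comes over the channel from a post on the +y side (y 28..46 mm).
- sensor: Blue sensor block 75 x 30 mm, 22 mm high, 0.07 kg, loose on the channel floor, 12 to 30 mm short of the stop. Origin at the centre of its underside, y along its length: +y end faces the stop, -y end is the free end to push. A grey button, 6 mm high, stands on its top 12 to 32 mm from the free end. It slides at under 2 N. Delicate: keep the fingers' force on it well below 40 N.
- thumbscrew: Steel knurled thumbscrew on a vertical axis: head 30 mm diameter, 22 mm high; origin at the centre of the head's underside, 73 mm above the bench at the start. Clockwise from above lowers it 2.5 mm per radian. Its 24 mm rubber foot starts 1.5 to 7 mm above the top of the homed sensor, different every time and not measured: 0.6 to 2.8 rad to touch. It stays where it is left.
- screw_head (a point): Centre of the head's top face, 95 mm above the bench at the start. Free turning takes about 0.04 N m. Once the foot touches (it yields 1 mm per 20 N and rubs) the moment rises steadily by about 0.6 N m per radian while turning, half of that if read after each stop: a rise of about 0.15 to 0.2 N m above free turning is well seated, 0.35 N m may crack the housing.
- jar: Bystander: cream jar with yellow lid, 55 mm diameter, 70 mm high, origin at the centre of its underside. Leave alone.
- roller: Bystander: dark grey roller, 34 mm diameter, 18 mm high, origin at the centre of its underside. Leave alone.
- block: Bystander: grey steel block 40 x 30 x 20 mm, origin at the centre of its underside. Leave alone.

How it is judged (in metres and radians):
On the way, in this order (a step that is already met when the one before it is completed fails the run):
1. the sensor is pushed home against the stop (within 2.5 mm) while the foot is still off it (x of sensor in the frame of stop_face above -0.04 m and contact force between thumbscrew and sensor below 2 N), for 0.1 s.
2. the thumbscrew's foot clamps the sensor with more than 8 N (x of sensor in the frame of stop_face above -0.0405 m and contact force between thumbscrew and sensor above 8 N), for 0.2 s.
At the end, for the whole second after the job is handed in: The sensor lies flat and still in the channel within 3 mm of the stop, and the thumbscrew's foot clamps it with 8 to 50 N (all of step 2 and angle between sensor's own z axis and vertical below 0.06 rad and contact force between thumbscrew and sensor below 50 N and linear speed of sensor below 0.01 m/s); the robot touches nothing.
It fails at once if the thumbscrew is overtightened (more than 50 N on the sensor) (contact force between thumbscrew and sensor above 50 N).
It fails at once if the fingers press the sensor with more than 40 N (contact force between the fingers and sensor above 40 N).
It fails at once if the jar, the roller or the block is moved by more than 15 mm (distance of any of jar, roller, block from where it was at the start of the episode above 0.015 m).
It also fails if it takes over 72 s, if anything falls off the work surface, if the arm or the gripper's body presses on something with over 40 N, if the wrist force passes 120 N, or if a joint passes its speed limit or range.

## Working session

There is one attempt and no reset: what is moved stays moved. The work goes in short steps, Python scripts to look and compute and a shell command to move; the robot and the scene stay as the last step left them, time stands still between calls to the robot, and variables do not carry over. Pictures are saved under pics/ and viewed, at most 10 in all, crops included, and the job is handed in when it is done.

```bash
mkdir -p pics; cat > h.py <<'E'
import numpy as np, cv2
from station import robot
def cal(n):
    c=robot.calibration(n); f=200/np.tan(np.radians(c["fov_y"])/2)
    return f,c["cx"],c["cy"],np.array(c["world_to_cam"])
def proj(n,P):
    f,cx,cy,T=cal(n); p=T[:3,:3]@np.array(P,float)+T[:3,3]; return np.array([cx+f*p[0]/p[2],cy+f*p[1]/p[2]])
def ray(n,uv):
    f,cx,cy,T=cal(n); R=T[:3,:3]; return -R.T@T[:3,3], R.T@np.array([(uv[0]-cx)/f,(uv[1]-cy)/f,1])
def atz(n,uv,z):
    o,d=ray(n,uv); return o+d*(z-o[2])/d[2]
def tri(a,b):
    A=[];B=[]
    for n,uv in (("top",a),("side",b)):
        o,d=ray(n,uv); d=d/np.linalg.norm(d); M=np.eye(3)-np.outer(d,d); A.append(M);B.append(M@o)
    return np.linalg.lstsq(np.vstack(A),np.hstack(B),rcond=None)[0]
def snap(n,name):
    im=robot.camera(n); cv2.imwrite(f"pics/{name}.png",im[:,:,::-1]); return im
E
python3 - <<'E'
from h import *
np.set_printoptions(precision=1,suppress=True)
for n in ("top","side"):
    snap(n,n+"0"); print(n,cal(n)[0],ray(n,(320,200)))
Z=dict(holder=0,stop_face=8,bush_top=59,sensor=8,thumbscrew=73,screw_head=95,jar=0,roller=0,block=0)
for t,z in Z.items():
    m={}
    for n in ("top","side"):
        r=robot.mark_of(t,n)
        if r: m[n]=r[0]["centre"]; print(t,n,r[0]["p"],m[n],atz(n,m[n],z))
    if len(m)==2: print("   tri",tri(m["top"],m["side"]))
print({k:v for k,v in robot.get_state().items()})
E
```

```text
top 502.8884707622163 (array([ 398.5, -256.7, 1213.9]), array([ 0.1,  0. , -1. ]))
side 412.3478536603117 (array([486.8, 408. , 637.8]), array([-0. , -0.8, -0.6]))
holder top 0.64 [376.1, 256.9] [ 328.  -371.7    0. ]
holder side 0.92 [365.4, 190.0] [ 324.  -387.5    0. ]
   tri [ 328.2 -370.3   13.8]
stop_face top 0.68 [254.8, 187.4] [487.5 -75.9   8. ]
stop_face side 0.64 [349.6, 181.8] [ 360.5 -413.7    8. ]
   tri [ 439.1 -106.5  249.2]
bush_top top 0.89 [387.2, 255.3] [ 335.8 -391.3   59. ]
bush_top side 0.74 [359.1, 170.2] [ 342.3 -390.9   59. ]
   tri [ 338.9 -391.9   58. ]
sensor top 0.75 [374.1, 259.0] [ 323.4 -366.3    8. ]
sensor side 0.7 [371.1, 188.5] [ 311.2 -382.2    8. ]
   tri [ 319.9 -364.1   22.9]
thumbscrew top 0.43 [389.4, 256.3] [ 334.4 -394.7   73. ]
thumbscrew side 0.7 [358.0, 163.3] [ 344.4 -399.8   73. ]
   tri [ 339.9 -395.1   75.9]
screw_head top 0.62 [386.2, 256.5] [ 335. -385.   95.]
screw_head side 0.45 [362.5, 159.4] [ 337.4 -383.2   95. ]
   tri [ 335.9 -385.3   93.5]
jar top 0.56 [328.1, 169.2] [ 536.6 -251.4    0. ]
jar side 0.6 [275.5, 237.9] [ 545.1 -236.4    0. ]
   tri [ 542.4 -251.4  -15.4]
roller top 0.74 [384.8, 161.0] [ 559.8 -388.2    0. ]
roller side 0.57 [306.3, 298.7] [485.1 -70.1   0. ]
   tri [ 550.3 -420.5 -438.3]
block top 0.69 [387.0, 159.6] [ 563.4 -393.5    0. ]
block side 0.77 [270.4, 193.5] [ 559.7 -392.7    0. ]
   tri [ 561.6 -393.4   -0.3]
{'t': 1.0, 'q': array([-1.3,  0.6,  0. ,  1.6, -0. ,  0.9, -0. ]), 'qvel': array([ 0.,  0.,  0.,  0.,  0., -0.,  0.]), 'joint_torque': array([ -0. , -54.9,   1.5, -19.9,   0. ,   0. ,  -0. ]), 'tcp_pos': array([288.2, 665.3, 231.3]), 'tcp_rot': array([[-0.9,  0.4,  0. ],
       [ 0.4,  0.9,  0. ],
       [-0. ,  0. , -1. ]]), 'ft_force': array([ 0.8,  0.7, -0.1]), 'moment': array([ 0.1, -0. , -0. ]), 'finger_force': 0.0, 'opening': 85.40549566944458}
```

View pics/top0.png

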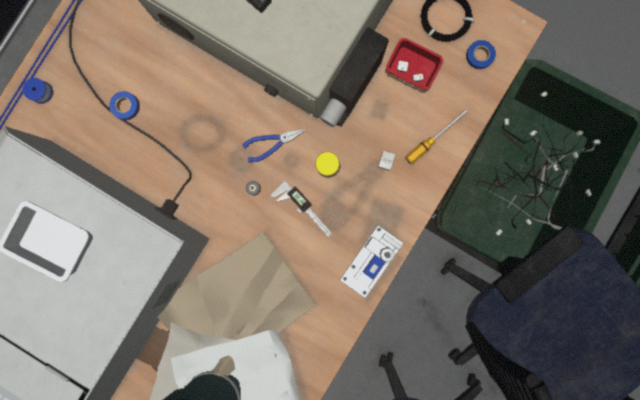

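View pics/side0.png

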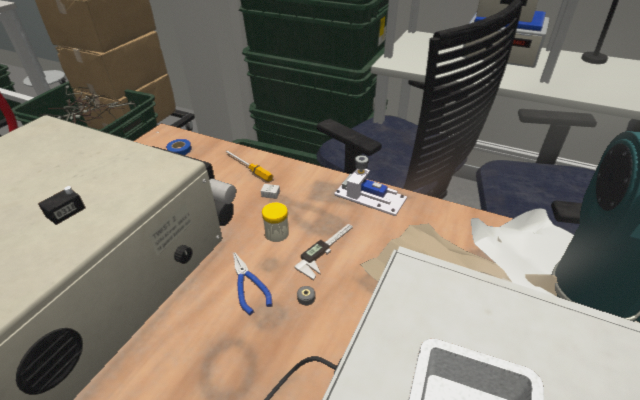

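```bash
python3 - <<'E'
from h import *
np.set_printoptions(precision=1,suppress=True)
a=cv2.imread("pics/top0.png")[215:305,330:420]; b=cv2.imread("pics/side0.png")[145:220,325:415]
a=cv2.resize(a,(540,540),interpolation=cv2.INTER_CUBIC)
cv2.imwrite("pics/crop0.png",a)
cv2.imwrite("pics/crop1.png",cv2.resize(b,(720,600),interpolation=cv2.INTER_CUBIC))
print(tri((320,105),(213,178)),tri((182,238),(397,250)))
for t in ("sensor","holder","screw_head","roller"):
  for n in ("top","side"):
    for r in robot.outline_of(t,n)[:1]:
      c,(w,h),an=cv2.minAreaRect(np.argwhere(r["pixels"])[:,::-1].astype(np.float32)); print(t,n,r["p"],c,w,h,an, cv2.boxPoints(((c),(w,h),an)).tolist())
E
```

```text
[ 650.8 -231.9  172.9] [364.5  31.4 230.3]
sensor top 0.62 (373.7837829589844, 266.7027282714844) 13.252230644226074 21.15707015991211 35.53767776489258 [[362.24322509765625, 271.45947265625], [374.54052734375, 254.2432861328125], [385.3243408203125, 261.94598388671875], [373.02703857421875, 279.16217041015625]]
sensor side 0.55 (373.8730773925781, 187.4653778076172) 26.662561416625977 13.243574142456055 15.255120277404785 [[359.26922607421875, 190.3461456298828], [362.75384521484375, 177.56922912597656], [388.4769287109375, 184.58460998535156], [384.9923095703125, 197.3615264892578]]
holder top 0.92 (371.37249755859375, 261.1107482910156) 32.52350616455078 68.40586853027344 34.99202346801758 [[338.4362487792969, 279.8053894042969], [377.6644592285156, 223.76510620117188], [404.3087463378906, 242.41610717773438], [365.0805358886719, 298.4563903808594]]
holder side 0.83 (373.6617431640625, 189.8970489501953) 64.14047241210938 47.50510787963867 30.963756561279297 [[333.941162109375, 193.7646942138672], [358.38232421875, 153.02940368652344], [413.38232421875, 186.02940368652344], [388.941162109375, 226.7646942138672]]
screw_head top 0.69 (373.4362487792969, 266.80535888671875) 13.599249839782715 21.955415725708008 34.99202346801758 [[361.57049560546875, 271.8993225097656], [374.16107177734375, 253.91275024414062], [385.302001953125, 261.7113952636719], [372.71142578125, 279.6979675292969]]
screw_head side 0.49 (361.5, 162.5) 15.0 13.0 90.0 [[355.0, 155.0], [368.0, 155.0], [368.0, 170.0], [355.0, 170.0]]
roller top 0.69 (253.0, 187.5) 11.0 12.0 90.0 [[247.0, 182.0], [259.0, 182.0], [259.0, 193.0], [247.0, 193.0]]
roller side 0.84 (306.0, 295.0) 18.0 18.0 90.0 [[297.0, 286.0], [315.0, 286.0], [315.0, 304.0], [297.0, 304.0]]
```

View pics/crop0.png

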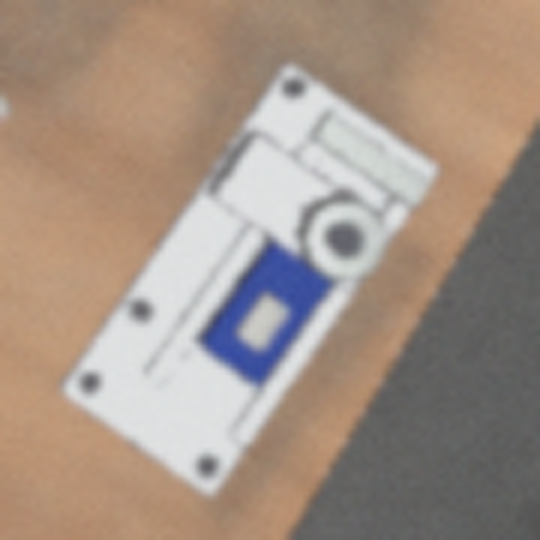

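View pics/crop1.png

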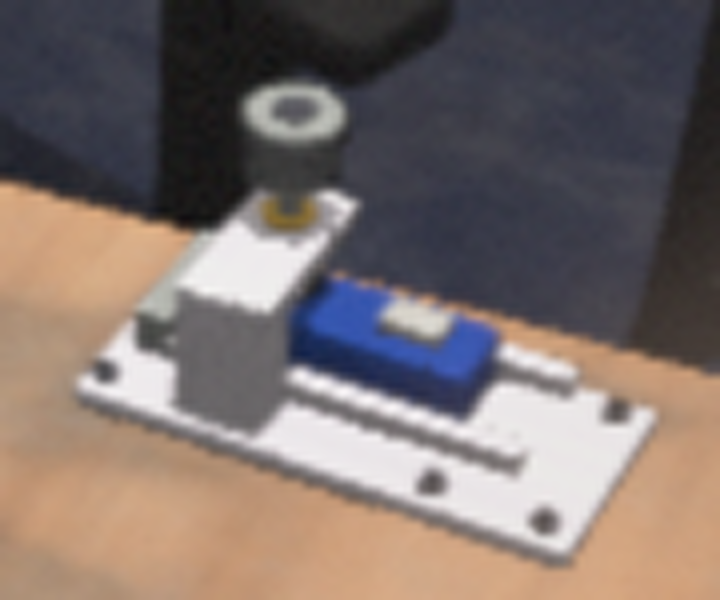

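```bash
cat > fit.py <<'E'
from h import *
from scipy.optimize import least_squares
np.set_printoptions(precision=2,suppress=True)
def t(u): return ((np.array(u)+.5)/6-.5)+[330,215]
def s(u): return ((np.array(u)+.5)/8-.5)+[325,145]
O=[("top",t((288,65)),(65,48,8)),("top",t((438,165)),(65,-26,8)),("top",t((213,493)),(-95,-26,8)),("top",t((65,387)),(-95,48,8)),("top",t((344,237)),(18,0,95)),
("side",s((78,385)),(65,48,8)),("side",s((657,412)),(-95,-26,8)),("side",s((567,550)),(-95,48,8)),("side",s((295,112)),(18,0,95))]
def W(p,h):
    c,q=np.cos(p[2]),np.sin(p[2]); return [p[0]+c*h[0]-q*h[1],p[1]+q*h[0]+c*h[1],h[2]]
def fit(O): return least_squares(lambda p:np.concatenate([proj(n,W(p,h))-u for n,u,h in O]),[325,-380,-.6])
for nm,o in (("all",O),("top",O[:5]),("side",O[5:])):
    r=fit(o); print(nm,r.x,r.fun)
p=fit(O).x
print("screw",W(p,(18,0,95)))
c,q=np.cos(p[2]),np.sin(p[2])
for n,u in (("top",t((200,342))),("top",t((262,385))),("side",s((498,340)))):
    w=atz(n,u,30)[:2]-p[:2]; print("sensor free-end holder",[c*w[0]+q*w[1],-q*w[0]+c*w[1]])
for h in ((-70,20,16),(18,0,59)): print(W(p,h))
E
python3 fit.py; python3 -c "
from station import robot; s=robot.get_state(); print(s['t'],s['tcp_rot'])"
```

```text
all [ 324.81 -377.29   -0.58] [-0.05 -0.83  0.59  0.21  0.07  1.08 -0.92  0.82  0.33  0.25 -1.    0.14
 -0.11 -0.19 -0.21  0.5  -0.25 -0.06]
top [ 325.51 -377.26   -0.58] [-0.02 -1.12  0.6  -0.06  0.02  0.76 -0.95  0.48  0.33 -0.07]
side [ 323.75 -377.77   -0.58] [-0.59 -0.06  0.27 -0.27  0.12  0.38  0.18 -0.21]
screw [np.float64(339.8536887385214), np.float64(-387.17155675531075), 95]
sensor free-end holder [np.float64(-46.21594530846177), np.float64(15.751850553594018)]
sensor free-end holder [np.float64(-46.16377878542227), np.float64(-13.449600950635151)]
sensor free-end holder [np.float64(-49.239807254967324), np.float64(-8.151584306799965)]
[np.float64(277.2670959627191), np.float64(-322.1568014707148), 16]
[np.float64(339.8536887385214), np.float64(-387.17155675531075), 59]
1.4 [[-9.17617344e-01  3.97464976e-01  4.89222693e-05]
 [ 3.97464973e-01  9.17617345e-01 -6.05718985e-05]
 [-6.89671310e-05 -3.61369361e-05 -9.99999997e-01]]
```

```bash
cat > go.py <<'E'
import sys; from h import *
np.set_printoptions(precision=3,suppress=True)
s=robot.get_state(); print("t",s["t"],"q",s["q"],"tcp",s["tcp_pos"],"open",s["opening"])
print("F",s["ft_force"],"M",s["moment"],"ff",s["finger_force"])
R=s["tcp_rot"]; print("roll of x from holder -x (cw+), deg:",np.degrees((np.radians(146.7)-np.arctan2(R[1,0],R[0,0])+np.pi)%(2*np.pi)-np.pi))
p=(324.8,-377.3,-.581)
if len(sys.argv)>3:
    hx,hy,z=map(float,sys.argv[1:4]); c,q=np.cos(p[2]),np.sin(p[2])
    T=np.array([p[0]+c*hx-q*hy,p[1]+q*hx+c*hy,z]); d=R.T@(T-s["tcp_pos"]); print("target",T,"units",d/60)
E
python3 -m creep '{"rows":[[1,[0,0,-0.7],0],[1,[0,0,-0.7],0],[1,[0,0,-0.7],0],[1,[0,0,-0.7],0],[0,[-0.69,-0.545,0],0],[-1,[-0.69,-0.545,0],0],[-1,[-0.69,-0.545,0],0],[-1,[-0.69,-0.545,0],0]]}' 30
python3 -m creep '{"rows":[[-1,[-0.69,-0.545,0],0],[-1,[-0.69,-0.545,0],0],[-1,[-0.69,-0.545,0],0],[-1,[-0.69,-0.545,0],0],[-1,[-0.69,-0.545,0],0],[-1,[-0.69,-0.545,0],0],[-1,[0,0,0],0]]}'
python3 go.py
```

```text
t: 2.4
tcp_pos: [388.9, 477.7, 399.5]
tcp_rot: [[-0.918, 0.398, 0.0], [0.398, 0.918, 0.0], [-0.0, 0.0, -1.0]]
ft_force: [0.2, -0.0, -0.1]
opening: 12.3
finger_force: 0.0
t: 3.28
tcp_pos: [540.4, 194.5, 399.8]
tcp_rot: [[-0.914, 0.407, 0.002], [0.407, 0.914, -0.002], [-0.003, -0.001, -1.0]]
ft_force: [-0.0, 0.9, -1.0]
opening: -0.2
finger_force: 0.0
t 3.275 q [-0.625  0.244  0.251  1.763 -0.063  1.142  0.796] tcp [540.391 194.479 399.755] open -0.1775467477975249
F [-0.037  0.927 -0.984] M [ 0.054  0.007 -0.028] ff 0.0
roll of x from holder -x (cw+), deg: -9.295622681965984
```

```bash
python3 -m creep '{"rows":[[-1,[-0.336,-0.893,0],1],[-1,[-0.336,-0.893,0],0.9],[-1,[-0.336,-0.893,0],0],[-1,[-0.336,-0.893,0],0],[-1,[-0.336,-0.893,0],0],[-1,[-0.336,-0.893,0],0],[-1,[-0.2,-0.5,0],0],[-1,[0,0,0],0]]}'
python3 go.py -66 0 150
```

```text
t: 4.28
tcp_pos: [471.7, -170.9, 399.7]
tcp_rot: [[-0.837, 0.548, 0.001], [0.548, 0.837, -0.0], [-0.001, 0.0, -1.0]]
ft_force: [-0.5, -0.0, 0.5]
opening: 0.1
finger_force: 0.0
t 4.275 q [-0.183  0.137  0.504  1.91  -0.073  1.112  1.341] tcp [ 471.653 -170.915  399.676] open 0.07605520507762897
F [-0.46  -0.016  0.508] M [ 0.05  -0.029 -0.004] ff 0.0
roll of x from holder -x (cw+), deg: -0.08713481927967606
target [ 269.63  -341.075  150.   ] units [ 1.267 -4.217  4.16 ]
```

```bash
python3 -m creep '{"rows":[[-1,[0.18,-0.6,0.6],0],[-1,[0.18,-0.6,0.6],0],[-1,[0.18,-0.6,0.6],0],[-1,[0.18,-0.6,0.6],0],[-1,[0.18,-0.6,0.6],0],[-1,[0.18,-0.6,0.6],0],[-1,[0.18,-0.6,0.56],0],[-1,[0,0,0],0]]}'
python3 go.py -66 0 22
```

```text
t: 5.28
tcp_pos: [269.9, -338.7, 147.9]
tcp_rot: [[-0.837, 0.547, -0.004], [0.547, 0.837, 0.003], [0.005, 0.001, -1.0]]
ft_force: [0.2, -0.6, 1.0]
opening: 0.4
finger_force: 0.0
t 5.275 q [ 0.446  0.411  0.449  2.327 -0.387  0.476  2.203] tcp [ 269.881 -338.732  147.896] open 0.3758666151687751
F [ 0.184 -0.577  1.017] M [-0.03  -0.035 -0.01 ] ff 0.0
roll of x from holder -x (cw+), deg: -0.1186694666064773
target [ 269.63  -341.075   22.   ] units [-0.028 -0.037  2.098]
```

```bash
python3 -m creep '{"rows":[[-1,[0,-0.04,0.3],0],[-1,[0,0,0.3],0],[-1,[0,0,0.3],0],[-1,[0,0,0.3],0],[-1,[0,0,0.3],0],[-1,[0,0,0.3],0],[-1,[0,0,0.28],0],[-1,[0,0,0],0]]}'
python3 - <<'E'
from h import *
im=snap("side","side1")[120:245,300:440]; cv2.imwrite("pics/side1c.png",cv2.resize(im[:,:,::-1],(672,600),interpolation=cv2.INTER_CUBIC))
E
python3 go.py -41 0 22
```

```text
t: 6.28
tcp_pos: [273.3, -339.9, 24.6]
tcp_rot: [[-0.841, 0.541, 0.001], [0.541, 0.841, 0.002], [-0.0, 0.002, -1.0]]
ft_force: [0.1, -1.2, 0.6]
opening: -0.2
finger_force: 0.0
t 6.325 q [ 0.694  0.649  0.132  2.373 -0.585  0.147  2.379] tcp [ 272.918 -340.247   25.109] open 0.1614849720198467
F [ 0.415  0.808 -0.642] M [-0.069 -0.038  0.019] ff 0.0
roll of x from holder -x (cw+), deg: -0.5480950666883851
target [ 290.528 -354.797   22.   ] units [-0.378 -0.045  0.052]
```

View pics/side1c.png

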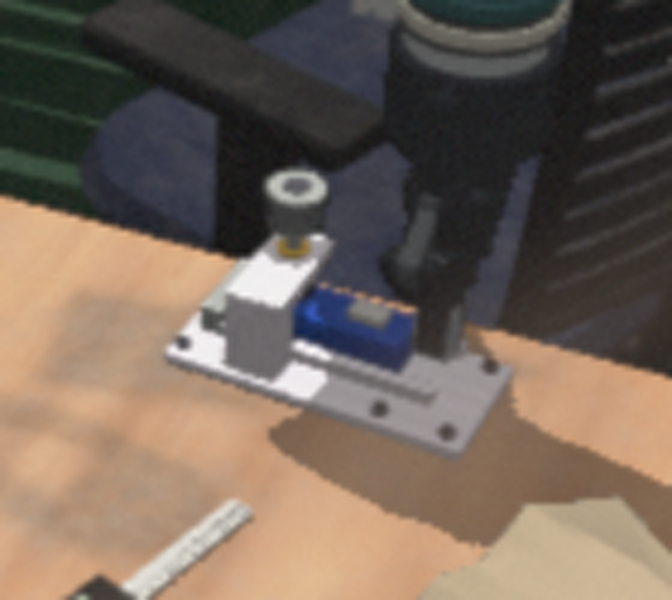

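```bash
python3 -m creep '{"rows":[[-1,[-0.04,-0.02,0.03],-0.1],[-1,[-0.04,-0.02,0.02],0],[-1,[-0.04,0,0],0],[-1,[-0.04,0,0],0],[-1,[-0.04,0,0],0],[-1,[-0.04,0,0],0],[-1,[-0.03,0,0],0],[-1,[-0.02,0,0],0]]}'
python3 go.py -41 0 22
```

```text
t: 7.32
tcp_pos: [284.3, -352.6, 21.9]
tcp_rot: [[-0.844, 0.536, -0.0], [0.536, 0.844, 0.0], [0.0, 0.0, -1.0]]
ft_force: [-2.1, 1.0, 1.6]
opening: 0.2
finger_force: 0.6
t 7.325 q [ 0.679  0.663  0.153  2.338 -0.578  0.173  2.376] tcp [ 284.266 -352.57    21.883] open 0.20142652511076245
F [-2.064  1.033  1.571] M [ 0.128  0.184 -0.013] ff 0.6202686857432127
roll of x from holder -x (cw+), deg: -0.8803404000393968
target [ 290.528 -354.797   22.   ] units [-0.108  0.025 -0.002]
```

```bash
python3 -m creep '{"rows":[[-1,[-0.02,0.005,0],0.1],[-1,[-0.02,0.005,0],0.05],[-1,[-0.02,0.005,0],0],[-1,[-0.01,0,0],0]]}'
python3 go.py -41 0 22
```

```text
t: 7.82
tcp_pos: [288.5, -354.3, 21.9]
tcp_rot: [[-0.837, 0.547, 0.0], [0.547, 0.837, -0.0], [-0.001, -0.0, -1.0]]
ft_force: [-0.1, 0.5, 0.1]
opening: 0.2
finger_force: 0.2
t 7.825 q [ 0.669  0.665  0.161  2.33  -0.584  0.181  2.364] tcp [ 288.53  -354.257   21.901] open 0.18728385764299002
F [-0.05   0.501  0.106] M [0.076 0.073 0.001] ff 0.2220135647803545
roll of x from holder -x (cw+), deg: -0.14031605881773726
target [ 290.528 -354.797   22.   ] units [-0.033  0.011 -0.002]
```

```bash
python3 -m creep '{"rows":[[-1,[-0.015,0,0],0],[-1,[-0.015,0,0],0]]}'; python3 -m creep '{"rows":[[-1,[-0.012,0,0],0],[-1,[-0.012,0,0],0]]}';python3 go.py -41 0 22
```

```text
t: 8.07
tcp_pos: [289.1, -354.5, 21.9]
tcp_rot: [[-0.837, 0.547, -0.001], [0.547, 0.837, 0.001], [0.001, 0.0, -1.0]]
ft_force: [-2.2, 0.6, 1.8]
opening: 0.0
finger_force: 1.4
t: 8.32
tcp_pos: [289.1, -354.5, 21.9]
tcp_rot: [[-0.837, 0.548, -0.002], [0.548, 0.837, 0.003], [0.003, 0.001, -1.0]]
ft_force: [-5.2, 2.2, 4.7]
opening: 0.2
finger_force: 2.9
t 8.325 q [ 0.664  0.667  0.168  2.327 -0.582  0.189  2.362] tcp [ 289.143 -354.52    21.862] open 0.1933923853758317
F [-5.155  2.249  4.718] M [ 0.438  1.145 -0.01 ] ff 2.9493121756240726
roll of x from holder -x (cw+), deg: -0.08107237704263043
target [ 290.528 -354.797   22.   ] units [-0.022  0.009 -0.002]
```

```bash
python3 -m creep '{"rows":[[-1,[-0.015,0,0],0],[-1,[0,0,0],0]]}'; python3 -m creep '{"rows":[[-1,[0.1,0,0],0],[-1,[0.15,0,-0.1],0],[-1,[0,0,-0.5],0],[-1,[0,0,-0.6],0],[-1,[0,0,-0.6],0],[0,[0,0,-0.5],0],[1,[0,0,0],0]]}'
python3 - <<'E'
from h import *
im=snap("side","side2")[120:245,300:440]; cv2.imwrite("pics/side2c.png",cv2.resize(im[:,:,::-1],(672,600),interpolation=cv2.INTER_CUBIC))
for n in ("top","side"):
    robot.camera(n)
    for t in ("bush_top","thumbscrew","screw_head"):
        print(t,n,[(r["p"],r["centre"]) for r in robot.mark_of(t,n)[:2]])
E
python3 go.py 18 0 150
```

```text
t: 8.57
tcp_pos: [289.2, -354.5, 21.8]
tcp_rot: [[-0.836, 0.548, -0.003], [0.548, 0.836, 0.004], [0.005, 0.001, -1.0]]
ft_force: [-6.4, 1.7, 4.5]
opening: 0.1
finger_force: 3.2
t: 9.45
tcp_pos: [280.6, -349.3, 162.0]
tcp_rot: [[-0.837, 0.546, 0.005], [0.546, 0.838, -0.004], [-0.006, -0.001, -1.0]]
ft_force: [0.7, -0.1, -0.4]
opening: 36.0
finger_force: 0.0
bush_top top [(0.89, [388.5, 252.7])]
thumbscrew top [(0.58, [388.0, 253.6])]
screw_head top [(0.51, [388.7, 256.2])]
bush_top side [(0.68, [358.7, 170.1])]
thumbscrew side [(0.44, [360.9, 164.3])]
screw_head side [(0.76, [361.9, 161.4])]
t 9.9 q [ 0.408  0.407  0.5    2.296 -0.393  0.518  2.21 ] tcp [ 278.752 -347.932  159.341] open 85.32465702855544
F [ 0.179 -0.338  0.568] M [ 0.057 -0.019  0.05 ] ff 0.0
roll of x from holder -x (cw+), deg: -0.1126947394191276
target [ 339.846 -387.179  150.   ] units [-1.21   0.01   0.154]
```

View pics/side2c.png

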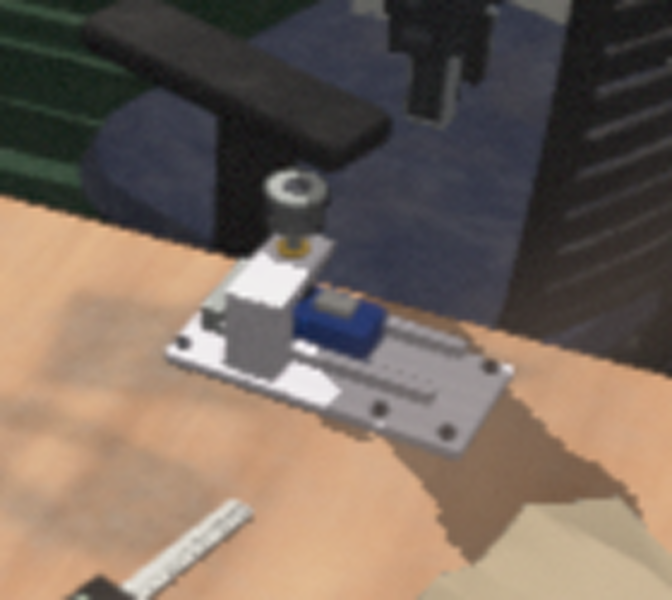

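```bash
python3 - <<'E'
from h import *
print(tri((388.7,256.2),(361.9,161.4)),tri((388.5,252.7),(358.7,170.1)))
p=(324.8,-377.3,-.581); c,q=np.cos(p[2]),np.sin(p[2])
for y in (15,-15):
  for x in (-30,-46): print(x,y,(proj("side",(p[0]+c*x-q*y,p[1]+q*x+c*y,30))-[300,120])*4.8)
E
python3 -m creep '{"rows":[[1,[-0.3,0,0],0],[1,[-0.3,0,0],0],[1,[-0.3,0,0.1],0],[1,[-0.31,0.01,0.25],0],[1,[0,0,0.3],0],[1,[0,0,0.3],0],[1,[0,0,0.05],0],[1,[0,0,0],0]]}'
python3 go.py 18 0 67
```

```text
[ 335.97314142 -391.98837644   83.30554507] [ 342.1441145  -394.52309916   56.66761606]
-30 15 [362.25315669 335.76640138]
-46 15 [392.45120973 345.47517034]
-30 -15 [386.1421822  303.27448967]
-46 -15 [415.88655117 312.58397654]
t: 10.9
tcp_pos: [340.6, -387.7, 99.8]
tcp_rot: [[-0.837, 0.547, -0.0], [0.547, 0.837, -0.0], [0.0, -0.0, -1.0]]
ft_force: [-0.3, -0.5, 0.9]
opening: 85.4
finger_force: 0.0
t 10.9 q [ 0.47   0.575  0.401  2.184 -0.489  0.468  2.247] tcp [ 340.622 -387.705   99.754] open 85.40078469598014
F [-0.328 -0.488  0.947] M [0.006 0.009 0.011] ff 0.0
roll of x from holder -x (cw+), deg: -0.13345922609108324
target [ 339.846 -387.179   67.   ] units [0.016 0.    0.546]
```

```bash
python3 -m creep '{"rows":[[1,[0.01,0,0.25],0],[1,[0,0,0.25],0],[1,[0,0,0.05],0],[-0.1,[0,0,0],0],[-0.15,[0,0,0],0],[-0.15,[0,0,0],0]]}' 20
python3 go.py 18 0 67
python3 -m creep '{"rows":[[-0.3,[0,0,0],0],[-0.4,[0,0,0],0],[-1,[0,0,0],0],[-1,[0,0,0],0]]}' 20
python3 go.py 18 0 67
python3 - <<'E'
from h import *
im=snap("side","side3")[120:220,310:430]; cv2.imwrite("pics/side3c.png",cv2.resize(im[:,:,::-1],(720,600),interpolation=cv2.INTER_CUBIC))
E
```

```text
t: 11.65
tcp_pos: [339.9, -387.2, 67.2]
tcp_rot: [[-0.837, 0.547, 0.001], [0.547, 0.837, -0.001], [-0.001, -0.0, -1.0]]
ft_force: [-0.5, -0.1, 0.4]
opening: 36.6
finger_force: 0.0
t 11.65 q [ 0.516  0.626  0.34   2.198 -0.533  0.395  2.285] tcp [ 339.867 -387.215   67.246] open 36.63296509432567
F [-0.49  -0.147  0.38 ] M [ 0.017 -0.019  0.042] ff 0.0
roll of x from holder -x (cw+), deg: -0.12309883359638872
target [ 339.846 -387.179   67.   ] units [0.001 0.    0.004]
t: 12.15
tcp_pos: [339.6, -387.7, 67.3]
tcp_rot: [[-0.837, 0.548, 0.0], [0.548, 0.837, -0.001], [-0.001, -0.001, -1.0]]
ft_force: [-1.5, -1.1, 6.1]
opening: 29.4
finger_force: 19.7
t 12.15 q [ 0.516  0.626  0.34   2.198 -0.532  0.395  2.285] tcp [ 339.613 -387.652   67.307] open 29.351037414681095
F [-1.468 -1.104  6.142] M [-0.237  0.373  0.042] ff 19.67054396867752
roll of x from holder -x (cw+), deg: -0.10308161462915282
target [ 339.846 -387.179   67.   ] units [0.001 0.009 0.005]
```

View pics/side3c.png

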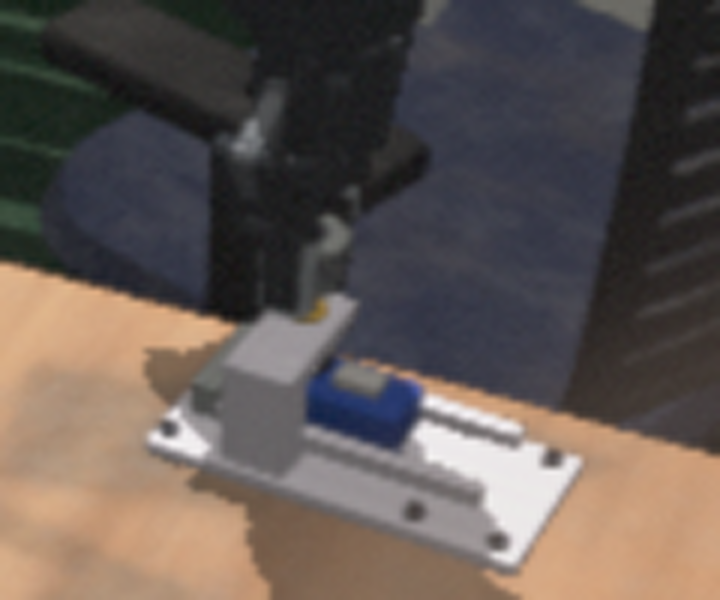

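```bash
python3 -m creep '{"rows":[[-1,[0,0.004,0.0036],1],[-1,[0,0,0.0036],1],[-1,[0,0,0.0036],1],[-1,[0,0,0.0036],1]]}' 30
python3 go.py 18 0 67
```

```text
t: 12.7
tcp_pos: [339.3, -388.0, 66.5]
tcp_rot: [[-0.596, 0.803, 0.0], [0.803, 0.596, -0.002], [-0.002, -0.001, -1.0]]
ft_force: [-2.7, -2.2, 6.5]
opening: 28.8
finger_force: 29.4
t 12.7 q [ 0.454  0.645  0.429  2.201 -0.657  0.419  2.057] tcp [ 339.334 -388.046   66.509] open 28.8252640442634
F [-2.686 -2.185  6.473] M [-0.402  0.581  0.03 ] ff 29.412597119808197
roll of x from holder -x (cw+), deg: 20.08063317368422
target [ 339.846 -387.179   67.   ] units [ 0.006  0.015 -0.008]
```

```bash
cat > m.py <<'E'
from h import *
s=robot.get_state(); m=[s["moment"][2]]; f=[s["ft_force"]]
for _ in range(4): robot.camera("side"); s=robot.get_state(); m.append(s["moment"][2]); f.append(s["ft_force"])
R=s["tcp_rot"]; print("cw deg %.1f"%np.degrees((np.radians(146.7)-np.arctan2(R[1,0],R[0,0])+1)%(2*np.pi)-1),"M moving %.3f stop %.3f"%(m[0],np.mean(m[1:])),np.round(m,3),"F",np.mean(f,0).round(1),"z %.2f q7 %.2f tq7"%(s["tcp_pos"][2],s["q"][6]),s["joint_torque"][6].round(3),"t",s["t"])
E
T(){ python3 m.py; }
python3 -m creep '{"rows":[[-1,[0,0,0.0036],1],[-1,[0,0,0.0036],1]]}' >/dev/null; T
python3 -m creep '{"rows":[[-1,[0,0,0.0036],1],[-1,[0,0,0.0036],1]]}' >/dev/null; T
python3 -m creep '{"rows":[[-1,[0,0,0.0036],1],[-1,[0,0,0.0036],1]]}'  >/dev/null; T
```

```text
cw deg 30.0 M moving 0.035 stop -0.059 [ 0.035 -0.115 -0.008 -0.046 -0.066] F [-2.1 -2.2  5.9] z 66.06 q7 1.94 tq7 0.052 t 13.15
cw deg 40.0 M moving 0.019 stop -0.048 [ 0.019 -0.043 -0.004 -0.097 -0.046] F [-3.1 -2.   5.9] z 65.64 q7 1.83 tq7 0.052 t 13.6
cw deg 50.0 M moving 0.012 stop -0.063 [ 0.012 -0.044 -0.058 -0.022 -0.128] F [-3.1 -2.2  6. ] z 65.19 q7 1.71 tq7 0.051 t 14.05
```

```bash
sed -i 's/s=robot.get_state(); m=/s=robot.get_state(); print("tq7 moving",s["joint_torque"][6].round(3),end=" "); m=/' m.py
T(){ python3 m.py; }
python3 -m creep '{"rows":[[-1,[0,0,0.0036],1],[-1,[0,0,0.0036],1]]}' >/dev/null; T
python3 -m creep '{"rows":[[-1,[0,0,0.0036],1],[-1,[0,0,0.0036],1]]}' >/dev/null; T
```

```text
tq7 moving 0.284 cw deg 60.0 M moving 0.002 stop -0.042 [ 0.002 -0.02  -0.016 -0.092 -0.041] F [-3.7 -2.2  6.5] z 64.77 q7 1.58 tq7 0.058 t 14.5
tq7 moving 0.231 cw deg 70.0 M moving 0.099 stop -0.052 [ 0.099 -0.063 -0.085 -0.028 -0.033] F [-3.9 -1.9  6.6] z 64.39 q7 1.46 tq7 0.034 t 14.95
```

```bash
T(){ python3 m.py; }
python3 -m creep '{"rows":[[-1,[0,0,0.0036],1],[-1,[0,0,0.0036],1]]}' >/dev/null; T
python3 -m creep '{"rows":[[-1,[0,0,0.0036],1],[-1,[0,0,0.0036],1]]}' >/dev/null; T
```

```text
tq7 moving 0.18 cw deg 80.0 M moving 0.090 stop 0.017 [0.09  0.015 0.009 0.029 0.015] F [-4.8 -1.8  7.9] z 64.00 q7 1.33 tq7 -0.026 t 15.4
tq7 moving 0.129 cw deg 89.9 M moving 0.188 stop 0.074 [0.188 0.118 0.073 0.103 0.005] F [-4.8 -1.5  8.1] z 63.62 q7 1.19 tq7 -0.086 t 15.85
```

```bash
T(){ python3 m.py; }
python3 -m creep '{"rows":[[-1,[0,0,0.0036],1],[-1,[0,0,0.0036],1]]}' >/dev/null; T
```

```text
tq7 moving 0.087 cw deg 99.9 M moving 0.237 stop 0.180 [0.237 0.194 0.215 0.152 0.158] F [-5.  -1.   9.2] z 63.22 q7 1.06 tq7 -0.136 t 16.3
```

```bash
python3 -m creep '{"rows":[[0,[0,0,0],0],[0.5,[0,0,0],0],[1,[0,0,0],0],[1,[0,0,-0.2],0],[1,[0,0,-0.5],0],[1,[0,0,-0.8],0],[1,[0,0,-0.8],0],[1,[0,0,0],0]]}'
python3 - <<'E'
from h import *
im=snap("side","side4")[120:220,310:430]; cv2.imwrite("pics/side4c.png",cv2.resize(im[:,:,::-1],(720,600),interpolation=cv2.INTER_CUBIC))
s=robot.get_state(); print(s["t"],s["tcp_pos"],s["ft_force"])
E
```

```text
t: 17.3
tcp_pos: [340.9, -388.9, 204.3]
tcp_rot: [[0.684, 0.729, 0.005], [0.729, -0.684, -0.005], [-0.0, 0.007, -1.0]]
ft_force: [0.3, 0.5, -0.8]
opening: 85.4
finger_force: 0.0
17.35 [ 340.50347913 -387.36462524  202.37879572] [-6.35182056e-02 -8.93177107e-04 -1.01618173e+00]
```

View pics/side4c.png

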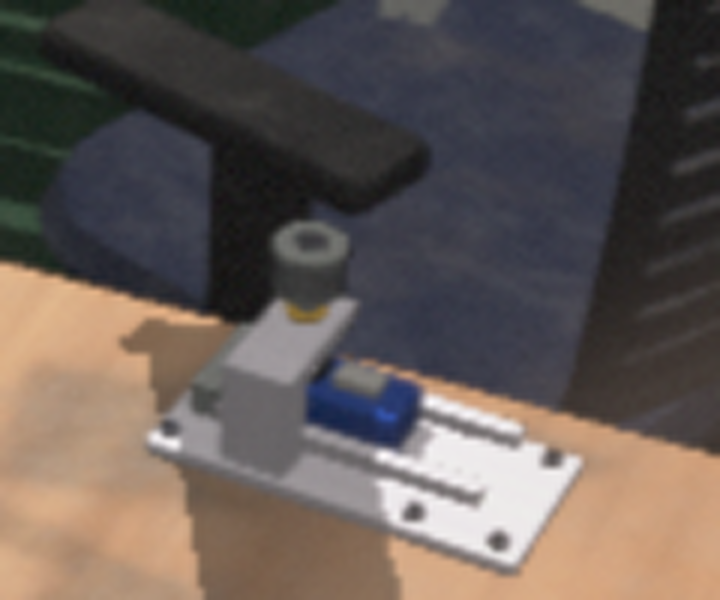

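The head now sits about 4 mm lower, just above the bush at crop (310,300). The sensor's free end is unchanged at crop (418,410), and the gripper is clear of everything.

```bash
python3 -c "
from station import robot; print(robot.finish_job())"
```

```text
the job is handed in; nothing more can be done
None
```

I pushed the sensor home against the stop (under 10 N), turned the thumbscrew about 33° past first contact for an estimated 29 N clamp (limits 8–50 N), let go with the gripper clear, and handed the job in at about 17 s; no verdict came back.

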